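# Space a picture frame off the fence and hold it pressed

### The job

The framed drawing on the gluing jig needs the thin wooden spacer block behind it: stand the spacer upright on the jig board between the frame and the fence, in the one bay where the gap is wide enough to take it, and let go of it. Then push the frame from the robot's side towards the fence, firmly but gently, until the frame sits flush and square against the spacer and the spacer is tight against the fence, and finish while still holding it pressed there. Leave the thick offcut and everything else on the bench where it is.

Things in the scene. Friction and masses are not known exactly. Their poses are not given: they have to be found in the camera images.
- jig: fixed plywood gluing board, 210 (x) x 220 (y) x 12 mm. Origin: centre of its underside, on the table; x points away from the robot to the fence, z up. The fence is a bar over the full width of the far edge, x = +75 to +105 mm, top 38 mm above the table. The near part and sides of the board are open: nothing guides the frame sideways
- thin_pad: thinnest (4 mm) of three wood pads side by side on the fence's robot side (order varies, centres 58 mm apart, each 56 mm wide in y, 26 mm tall, level with the fence). The gap before it is the wide one: 18 to 28 mm from pad to frame. Origin: on the board (12 mm above the table), mid width, at the fence face; the pad reaches 4 mm from there to -x. Axes as the jig's
- thick_pad_a: one of two wooden pads 17 mm thick, otherwise as the thin pad; the gap in front is 5 to 15 mm at the start, too narrow for the spacer. Origin on the board at the fence face, mid width
- thick_pad_b: the other 17 mm pad, same as thick_pad_a
- frame: framed ink drawing lying face up, loose on the board: 180 (y) x 100 (x) x 25 mm tall, light wood, about 0.2 kg. Origin: centre of its underside; x points to the fence within about 1.5 degrees, z up. Near and far faces lie 50 mm to -x and +x. It turns when pushed out of line with what stops it: push its near face in line with the spacer, or up to 10 mm nearer its middle
- spacer: thin wood block standing upright on the table left or right of the jig: 16 mm thick (x), 40 mm wide (y), 70 mm tall, lowest 4 mm set in by 1 mm all round, about 35 g. Origin: centre of its underside, z up. Standing in the bay it rises 44 mm above fence and frame, so its upper part can be gripped over the 16 mm
- offcut: decoy, to stay where it is: the same kind of upright block but 32 mm thick (x), 40 mm wide, 70 mm tall, on the other side of the jig. Origin: centre of its underside
- tape_roll: bystander: clear tape roll lying flat, 76 mm across, 24 mm tall. Origin: centre of its underside
- ink_jar: bystander: glass jar with black lid, 48 mm across, 55 mm tall. Origin: centre of its underside
- small_frame: bystander: small framed drawing lying flat, 90 x 75 x 18 mm. Origin: centre of its underside
- eraser: bystander: white eraser in a card sleeve, 45 x 22 x 13 mm. Origin: centre of its underside
- pencil_cup: bystander: white cup of pencils, 76 mm across, 90 mm tall, pencils to 180 mm, beyond and right of the jig. Origin: centre of its underside
- flat_brush: bystander: brush lying beyond the jig. Origin: on the table under the brush
- screwdriver: bystander: screwdriver lying far to the left. Origin: on the table under it
Mind the look-alikes: they are no part of the job. What is shaped like the frame but black is not meant.

How it is judged:
By the outcome, as a careful person would: the job done as asked, in the order asked, and still so for the second after the job is handed in, while the arm keeps its last pose, push and grip.
It also fails if it takes over 48 s, if anything falls off the work surface, if the arm or the gripper's body presses on something with over 40 N, if the wrist force passes 120 N, or if a joint passes its speed limit or range.

### The arm

A 7-joint arm with a two-finger parallel gripper is mounted at the origin on the work surface. World frame = base frame: x ahead of the robot, y to its left, z up, the work surface at z = 0. Lengths are in mm, angles in degrees, forces in N, time in s.
With the tool pointing down it reaches from about 400 to 900 mm from the base axis. Payload 5.5 kg.
Tool frame: the origin (TCP) lies at the very end of the fingers, on their centre line; the grasp point (between the pads) lies 19 mm behind it (bot.grip_depth is the distance from the TCP to the grasp point, in mm); z points along the fingers, y is the line along which they close (so a half turn about z gives the same grasp; the last joint's range is limited). The gripper opens to 85 mm and grips with 20 to 120 N. Pads are 22 mm wide; open, the fingers measure 114 mm over their backs; the gripper's body (76 mm by 85 mm) begins 54 mm behind the grasp point. The pads swing forward as they close: fully open they stand 13 mm farther back than shut.
Start: joints at [88.075, 28.699, -24.465, 88.831, 12.651, 65.22, -12.049], TCP at [190.133, -621.57, 231.31] pointing down, gripper open.
Joint ranges: [-164.97, 164.97], [-17.58, 116.51], [-87.97, 89.64], [11.32, 138.91], [-80.73, 260.73], [10.89, 115.49], [-147.41, 147.41]. Speed limits (degrees/s): [147.25, 147.25, 180, 180, 180, 180, 180].

### API

Orientations are given as [roll, pitch, yaw] about the fixed x, y, z axes, in that order (R = Rz(yaw) Ry(pitch) Rx(roll)).
In Python, from workcell import bot, vision gives the robot as it stands. The module is installed in compiled form; this text tells all that it offers.
- The arm moves only by the tool send_rows, never from a script. Its argument "plan" is a list of rows, each an object with "turn": the turn, a rotation vector about the tool's x, y, z in rad, a list of three; "slide": the shift along the tool's x, y, z in cm, a list of three; "fingers": the finger opening in cm, from 0 to 8.54. A call has exactly 5 rows; each row shifts and turns the commanded pose from where the row before left it, along the tool's axes as they then stand; what a row does not reach is not made up. A row lasts 1/8 s, in which the tool goes at most 62.5 mm and 10.7 degrees, less where a joint would pass 70% of its speed; a pose out of reach is approached as far as the arm can. A call with a gripper value outside its range is refused whole. The fingers move at their own pace and stop on an object; the grip force is fixed at half the most. Time passes only in rows, so rows that do not move let the fingers close, or fill a call up. It gives the time, the measured TCP pose, the force, the opening and the grip force at its end, in the units of the state.
- bot.state(): the state, without advancing time (a new reading comes with each control period).
- vision.snapshot(name): name is "side" or "top"; returns a dict with "color" (384x512x3 uint8, red, green, blue), "depth" (384x512 float32, mm along the optical axis (not along the pixel's ray), 0 where there is no reading), "fx", "fy", "cx", "cy" (pixels), "xyz" and "orientation" of the camera in the world. Camera axes: x right, y down, z forward; pixel columns grow to the right and rows downward; lengths in mm; the calibration is good to about 2 mm. A picture is of the moment at which its call begins.
- bot.sign_off(): hands the job in; it is judged then, once.
The state is a dict: "time": time; "q": joint angles; "dq": joint speeds; "joint_efforts": joint torques, N m; "tcp_pos": TCP position; "tool_rot": TCP orientation; "ft_force": force on the tool from outside, world axes, zero at the start; "torque": the same for the moment, N m; "opening": opening from 0.0 (shut) to 1.0 (fully open); "grip_force": force on a finger pad.
Only numpy, scipy, OpenCV 4.12 (cv2) and the standard library are available. Lean on these libraries where they do the work, as an engineer would, in place of code of your own. Each camera call takes 0.05 s, during which the arm holds its last target. There are 200 camera calls.

## Working session

There is one attempt and no reset: what is moved stays moved. The work goes in short steps, Python scripts to look and compute and a tool call to move; the robot and the scene stay as the last step left them, time stands still between calls to the robot, and variables do not carry over. Pictures are saved under pics/ and viewed, at most 10 in all, crops included, and the job is handed in when it is done.

Besides the shell and the picture viewer there is one more tool, called after "Emit:" as a command line: name --argument value ..., lists and objects as JSON in quotes. send_rows: Moves the arm, as the interface text tells. Its arguments: {"type":"object","properties":{"plan":{"type":"array","items":{"type":"object","properties":{"turn":{"type":"array","items":{"type":"number"}},"slide":{"type":"array","items":{"type":"number"}},"fingers":{"type":"number"}}}}},"required":["plan"]}

```bash
mkdir -p pics; python3 - <<'E'
from workcell import bot, vision
import cv2,pickle,numpy as np
s=bot.state();print({k:np.round(v,3) for k,v in s.items()})
d={}
for n in("top","side"):
    d[n]=vision.snapshot(n);cv2.imwrite(f"pics/{n}0.png",cv2.cvtColor(d[n]["color"],cv2.COLOR_RGB2BGR))
    print(n,{k:d[n][k] for k in("fx","fy","cx","cy","xyz","orientation")})
pickle.dump(d,open("s0.pkl","wb"))
E
```

```text
{'time': np.float64(0.0), 'q': array([ 88.075,  28.755, -24.453,  88.892,  12.652,  65.219, -12.047]), 'dq': array([-0.009,  0.039, -0.023,  0.015, -0.029,  0.028, -0.028]), 'joint_efforts': array([-0.0000e+00, -5.6952e+01, -5.8160e+00, -2.8094e+01,  1.1000e-02,
        1.2000e-02,  0.0000e+00]), 'tcp_pos': array([ 189.842, -620.936,  230.246]), 'tool_rot': array([-1.79888e+02, -3.00000e-03,  1.70100e+01]), 'ft_force': array([-0.286,  0.009, -1.384]), 'torque': array([-0.047,  0.025,  0.009]), 'grip_force': np.float64(0.0), 'opening': np.float64(0.999)}
top {'fx': 436.1570858641928, 'fy': 436.1570858641928, 'cx': 252.88417483326293, 'cy': 194.69259723466038, 'xyz': array([ 370.07552955,   90.65837463, 1109.98327931]), 'orientation': array([-170.27655838,   -1.28001942,  -90.78065447])}
side {'fx': 352.5589463649878, 'fy': 352.5589463649878, 'cx': 253.8986802167319, 'cy': 193.7532735453145, 'xyz': array([ 274.53963815, -513.27216205,  732.81978349]), 'orientation': array([-136.91281328,   -0.87396476,  -25.89772007])}
```

View pics/top0.png

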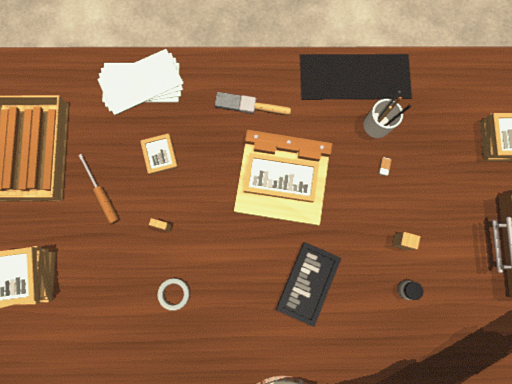

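View pics/side0.png

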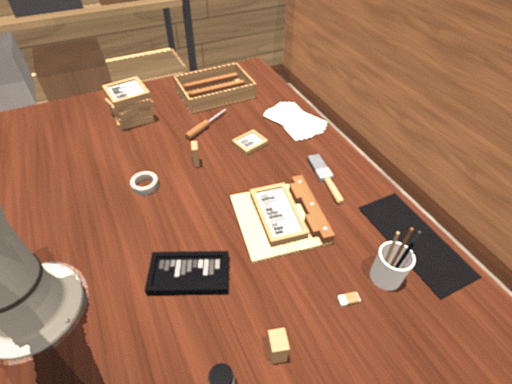

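In the top picture, the jig is at (283,178) with its fence at the top edge (290,143). There are two upright blocks: a small one on the left at (160,225), which I take for the spacer, and a larger one on the right at (407,241), probably the offcut. The black frame at (309,284) and the small frame at (158,154) are look-alikes. The side picture agrees: thin block at (195,153), thick block at (278,345).

```bash
cat > h.py <<'E'
import numpy as np,cv2
from scipy.spatial.transform import Rotation as R
def cloud(s):
    v,u=np.indices(s["depth"].shape);z=s["depth"]
    p=np.stack([(u-s["cx"])/s["fx"]*z,(v-s["cy"])/s["fy"]*z,z],-1)
    w=p@R.from_euler("xyz",s["orientation"],degrees=True).as_matrix().T+s["xyz"]
    w[z==0]=np.nan;return w
def proj(s,P):
    c=(np.atleast_2d(P)-s["xyz"])@R.from_euler("xyz",s["orientation"],degrees=True).as_matrix()
    return np.c_[c[:,0]/c[:,2]*s["fx"]+s["cx"],c[:,1]/c[:,2]*s["fy"]+s["cy"]]
def rect(pts):
    (c,sz,a)=cv2.minAreaRect(pts[:,:2].astype(np.float32));return np.round(c,1),np.round(sz,1),round(a,1)
E
python3 - <<'E'
from h import *
import pickle
d=pickle.load(open("s0.pkl","rb"))
for n in d:
    w=cloud(d[n]);print(n,"table z",np.nanmedian(w[...,2]))
    rois=dict(sp=(140,210,180,240),off=(385,225,430,260),jig=(225,120,340,230)) if n=="top" else dict(sp=(180,135,210,172),off=(255,320,300,368),jig=(222,170,342,262))
    for k,(a,b,c,e) in rois.items():
        q=w[b:e,a:c].reshape(-1,3);q=q[~np.isnan(q[:,0])]
        if k!="jig": 
            t=q[q[:,2]>62];print(k,len(t),t.mean(0).round(1),rect(t)); 
        else:
            for lo,hi in((6,18),(31,35),(35.5,42),(42,60)):
                t=q[(q[:,2]>lo)&(q[:,2]<hi)];
                if len(t)>4:print(k,lo,len(t),np.median(t,0).round(1),rect(t),t.min(0).round(),t.max(0).round())
s=d["top"];c=s["color"][120:230,225:340]
cs=[cv2.resize(x,None,fx=k,fy=k,interpolation=cv2.INTER_CUBIC) for x,k in((c,4),(s["color"][205:245,135:185],6),(s["color"][220:265,380:435],6))]
im=np.zeros((600,800,3),np.uint8);im[:440,:460]=cs[0];im[:240,470:770]=cs[1];im[250:520,470:800]=cs[2]
cv2.imwrite("pics/crop.png",im[...,::-1])
E
```

```text
top table z -0.43877621576814363
sp 119 [481.2 293.2  69.2] (array([481.2, 293.4]), array([40.7, 16.1]), 73.4)
off 242 [ 434.1 -309.    69.2] (array([ 434.5, -310. ]), array([42.9, 32.6]), 74.9)
jig 6 2741 [538.8  -8.6  11.5] (array([586.7, -15. ]), array([231.2, 181.6]), 80.4) [ 481. -133.    6.] [695. 112.  18.]
jig 31 796 [620.9 -12.8  33.3] (array([628.1, -16.3]), array([219.3, 159.1]), 80.2) [ 539. -135.   31.] [723.  89.  35.]
jig 35.5 1677 [671.  -17.3  37.5] (array([628.1, -17.2]), array([219.4, 158. ]), 80.8) [ 538. -138.   36.] [722.  89.  42.]
jig 42 14 [674.4 -61.2  42.5] (array([645.3,  -0.7]), array([188.9, 135.4]), 71.0) [ 551. -110.   42.] [702.  80.  44.]
side table z 1.2033412726732422
sp 61 [478.  288.6  70.2] (array([479.1, 292.1]), array([42.4, 15. ]), 71.0)
off 418 [ 431.8 -313.5   71.1] (array([ 432.7, -312.1]), array([40.9, 32.2]), 74.9)
jig 6 2295 [536.4 -44.   13.3] (array([650.4,  -5.3]), array([258.2, 306.5]), 80.2) [ 478. -140.    6.] [816. 112.  18.]
jig 31 811 [598.3 -20.8  32.1] (array([613.2, -25.6]), array([222.1, 149.7]), 87.5) [ 535. -140.   31.] [693.  82.  35.]
jig 35.5 1771 [659.7 -36.8  38.8] (array([626.1, -18.6]), array([220.8, 159.2]), 80.3) [ 536. -140.   36.] [722.  88.  42.]
jig 42 16 [680.4 -17.5  42.4] (array([681. , -32.9]), array([ 89.6, 205.1]), 6.7) [ 624. -136.   42.] [714.  73.  43.]
```

View pics/crop.png

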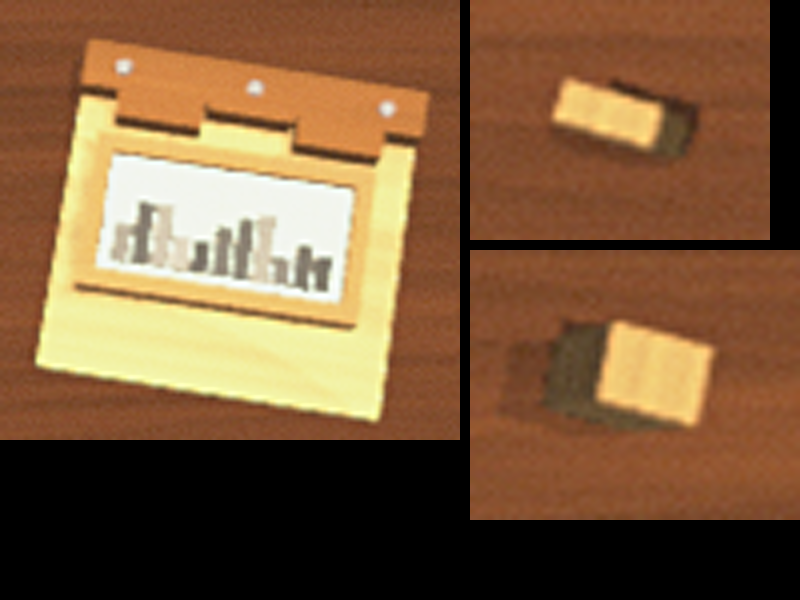

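The crop shows the thin pad in the middle (notch at crop (250,110)), between two thick pads. The left block is 40x16 mm, which makes it the spacer, and the right one is 42x32, the offcut. Next I'll measure the jig edges and yaw.

```bash
cat >> h.py <<'E'
def move(cur_p,cur_rpy,tgt_p,tgt_rpy):
    A=R.from_euler("xyz",cur_rpy,degrees=True);B=R.from_euler("xyz",tgt_rpy,degrees=True)
    return (A.inv().apply(np.subtract(tgt_p,cur_p))/10).round(2),(A.inv()*B).as_rotvec().round(3)
E
python3 - <<'E'
from h import *
import pickle
d=pickle.load(open("s0.pkl","rb"))
for n in d:
    w=cloud(d[n]);q=w.reshape(-1,3);q=q[~np.isnan(q[:,0])]
    q=q[(abs(q[:,0]-600)<150)&(abs(q[:,1]+15)<150)]
    best=None
    hi=q[(q[:,2]>31)&(q[:,2]<44)]
    print(n)
    for a in (-9.9,):
        r=np.radians(a);ex=np.array([np.cos(r),np.sin(r)]);ey=np.array([-np.sin(r),np.cos(r)])
        X=hi[:,:2]@ex;Y=hi[:,:2]@ey;print("Y ends fence",np.percentile(Y[X>X.max()-25],[.5,99.5]).round(1),"frame",np.percentile(Y[(X<X.min()+95)],[.5,99.5]).round(1))
        far=[];near=[]
        for y0 in range(int(Y.min())+4,int(Y.max()),8):
            m=abs(Y-y0)<4;x=np.sort(X[m]);g=np.where(np.diff(x)>5)[0]
            print(y0,x[0].round(),[(x[i].round(1),x[i+1].round(1)) for i in g],x[-1].round(1)); far.append((y0,x[-1]));near.append((y0,x[0]))
        far=np.array(far);near=np.array(near)
        print("far slope deg",np.degrees(np.arctan(np.polyfit(far[:,0],far[:,1],1)[0])),"near",np.degrees(np.arctan(np.polyfit(near[3:-4,0],near[3:-4,1],1)[0])))
    t=q  # spacer
    q2=w.reshape(-1,3);q2=q2[(q2[:,2]>62)&(abs(q2[:,0]-481)<40)&(abs(q2[:,1]-293)<45)]
    _,V=np.linalg.eigh(np.cov(q2[:,:2].T));print("spacer PCA long axis",V[:,1],np.degrees(np.arctan2(-V[0,1]*np.sign(V[1,1]),abs(V[1,1]))))
E
```

```text
top
Y ends fence [-17.2 199.8] frame [  6.9 186. ]
-13 669.0 [] 698.9
-5 670.0 [] 701.2
3 551.0 [(np.float64(555.8), np.float64(571.3)), (np.float64(576.8), np.float64(592.8)), (np.float64(592.8), np.float64(613.7)), (np.float64(613.7), np.float64(634.6)), (np.float64(634.6), np.float64(663.7))] 699.7
11 544.0 [(np.float64(644.4), np.float64(652.7))] 701.0
19 544.0 [(np.float64(643.7), np.float64(653.5))] 699.0
27 545.0 [(np.float64(558.3), np.float64(563.7)), (np.float64(565.8), np.float64(571.0)), (np.float64(574.5), np.float64(581.6)), (np.float64(584.2), np.float64(603.2)), (np.float64(613.7), np.float64(626.5)), (np.float64(626.5), np.float64(631.5)), (np.float64(643.9), np.float64(653.0))] 700.5
35 543.0 [(np.float64(554.7), np.float64(560.5)), (np.float64(560.5), np.float64(569.8)), (np.float64(569.8), np.float64(586.1)), (np.float64(586.1), np.float64(599.6)), (np.float64(603.4), np.float64(614.5)), (np.float64(617.8), np.float64(631.6)), (np.float64(643.2), np.float64(652.0))] 700.1
43 543.0 [(np.float64(555.4), np.float64(561.0)), (np.float64(570.9), np.float64(576.8)), (np
[... 8130 characters left out ...]
 np.float64(558.2)), (np.float64(564.2), np.float64(569.5)), (np.float64(587.4), np.float64(593.7)), (np.float64(616.7), np.float64(624.1)), (np.float64(640.1), np.float64(650.6))] 696.9
168 540.0 [(np.float64(564.5), np.float64(570.4)), (np.float64(576.5), np.float64(582.2)), (np.float64(610.8), np.float64(616.2)), (np.float64(616.2), np.float64(621.7)), (np.float64(641.0), np.float64(651.5))] 697.1
176 540.0 [(np.float64(639.2), np.float64(656.3))] 697.6
184 542.0 [(np.float64(588.1), np.float64(594.0)), (np.float64(640.5), np.float64(667.4))] 697.7
192 668.0 [] 699.2
far slope deg -0.31104732273691454 near -0.684104604673523
spacer PCA long axis [0.29408518 0.95577921] -17.102689091553973
```

Emit:
send_rows --plan '[{"slide":[3.8,-4.2,0],"turn":[0,0,0],"fingers":8.5},{"slide":[3.8,-4.2,0],"turn":[0,0,0],"fingers":8.5},{"slide":[3.8,-4.2,0],"turn":[0,0,0],"fingers":8.5},{"slide":[3.8,-4.2,0],"turn":[0,0,0],"fingers":8.5},{"slide":[3.8,-4.2,0],"turn":[0,0,0],"fingers":8.5}]'

```text
time: 0.72
tcp_pos: [310.8, -363.3, 231.1]
tool_rot: [-180.0, 0.0, 17.0]
ft_force: [0.6, -0.5, 0.3]
opening: 0.997
grip_force: 0.0
```

Emit:
send_rows --plan '[{"slide":[3.8,-4.2,0],"turn":[0,0,0],"fingers":5},{"slide":[3.8,-4.2,0],"turn":[0,0,0],"fingers":5},{"slide":[3.8,-4.2,0],"turn":[0,0,0],"fingers":5},{"slide":[3.8,-4.2,0],"turn":[0,0,0],"fingers":5},{"slide":[3.8,-4.2,0],"turn":[0,0,0],"fingers":5}]'

```text
time: 1.35
tcp_pos: [431.0, -107.2, 231.3]
tool_rot: [180.0, 0.0, 17.0]
ft_force: [0.6, -1.5, -0.4]
opening: 0.584
grip_force: 0.0
```

Emit:
send_rows --plan '[{"slide":[3.0,-3.0,0],"turn":[0,0,0],"fingers":5},{"slide":[0,0,0],"turn":[0,0,-0.165],"fingers":5},{"slide":[0,0,0],"turn":[0,0,-0.165],"fingers":5},{"slide":[0,0,0],"turn":[0,0,-0.165],"fingers":5},{"slide":[0,0,0],"turn":[0,0,-0.165],"fingers":5}]'

```text
time: 1.98
tcp_pos: [450.2, -71.2, 231.0]
tool_rot: [-180.0, 0.0, 55.1]
ft_force: [0.4, 0.3, -0.4]
opening: 0.58
grip_force: 0.0
```

Emit:
send_rows --plan '[{"slide":[0,0,0],"turn":[0,0,-0.165],"fingers":5},{"slide":[0,0,0],"turn":[0,0,-0.165],"fingers":5},{"slide":[0,0,0],"turn":[0,0,0],"fingers":5},{"slide":[0,0,0],"turn":[0,0,0],"fingers":5},{"slide":[0,0,0],"turn":[0,0,0],"fingers":5}]'

```text
time: 2.6
tcp_pos: [450.5, -71.3, 231.3]
tool_rot: [180.0, 0.0, 73.6]
ft_force: [-0.3, -0.1, -0.6]
opening: 0.586
grip_force: 0.0
```

Emit:
send_rows --plan '[{"slide":[5.1,-1.05,0],"turn":[0,0,0],"fingers":5},{"slide":[5.1,-1.05,0],"turn":[0,0,0],"fingers":5},{"slide":[5.1,-1.05,0],"turn":[0,0,0],"fingers":5},{"slide":[5.1,-1.05,0],"turn":[0,0,0],"fingers":5},{"slide":[5.1,-1.05,0],"turn":[0,0,0],"fingers":5}]'

```text
time: 3.22
tcp_pos: [471.8, 189.6, 231.4]
tool_rot: [180.0, 0.0, 73.6]
ft_force: [1.1, -0.4, 0.3]
opening: 0.582
grip_force: 0.0
```

Emit:
send_rows --plan '[{"slide":[5.1,-1.05,0],"turn":[0,0,0],"fingers":5},{"slide":[5.1,-1.05,0],"turn":[0,0,0],"fingers":5},{"slide":[0,0,5],"turn":[0,0,0],"fingers":5},{"slide":[0,0,5],"turn":[0,0,0],"fingers":5},{"slide":[0,0,4],"turn":[0,0,0],"fingers":5}]'

```text
time: 3.85
tcp_pos: [479.5, 291.7, 89.1]
tool_rot: [-180.0, 0.1, 73.7]
ft_force: [1.0, -0.4, -0.3]
opening: 0.584
grip_force: 0.0
```

```bash
python3 - <<'E'
from workcell import bot,vision
from h import *
s=vision.snapshot("side");st=bot.state();print(st["tcp_pos"],st["tool_rot"])
c=s["color"].copy()[90:190,140:260];
for P in(st["tcp_pos"],[480.2,292.7,70]):
    u,v=proj(s,P)[0];print(u,v);cv2.circle(c,(int(u-140),int(v-90)),1,(255,0,0),-1)
cv2.imwrite("pics/g.png",cv2.resize(c,None,fx=5,fy=5)[...,::-1])
E
```

```text
[476.88795276 289.47964111  84.58948577] [-179.66316631    0.34387389   73.66706707]
192.52630253149152 141.84834414769463
193.79030670901574 144.84084657482714
```

View pics/g.png

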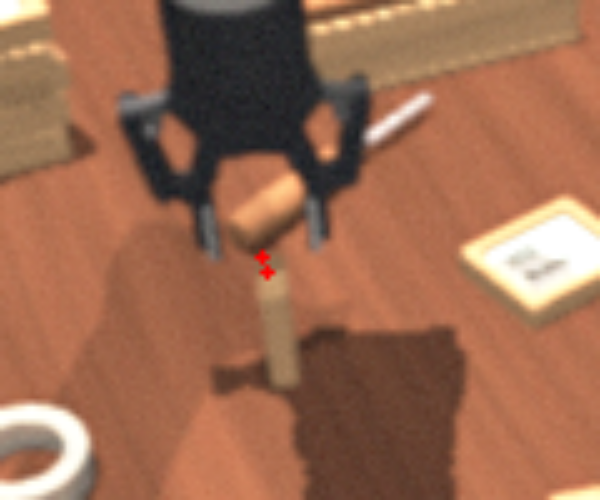

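The crop shows the open fingers above the spacer and straddling it. The spacer's top is at crop (268,275), and both finger tips are clear on either side.

Emit:
send_rows --plan '[{"slide":[0,0,1.8],"turn":[0,0,0],"fingers":5},{"slide":[0,0,1.8],"turn":[0,0,0],"fingers":5},{"slide":[0,0,1.8],"turn":[0,0,0],"fingers":5},{"slide":[0,0,0],"turn":[0,0,0],"fingers":5},{"slide":[0,0,0],"turn":[0,0,0],"fingers":5}]'

```text
time: 4.53
tcp_pos: [480.4, 292.3, 37.8]
tool_rot: [180.0, -0.0, 73.7]
ft_force: [0.3, 0.2, 0.8]
opening: 0.588
grip_force: 0.0
```

Emit:
send_rows --plan '[{"slide":[0,0,0],"turn":[0,0,0],"fingers":0.8},{"slide":[0,0,0],"turn":[0,0,0],"fingers":0.8},{"slide":[0,0,0],"turn":[0,0,0],"fingers":0.8},{"slide":[0,0,0],"turn":[0,0,0],"fingers":0.8},{"slide":[0,0,0],"turn":[0,0,0],"fingers":0.8}]'

```text
time: 5.15
tcp_pos: [480.6, 292.3, 38.0]
tool_rot: [179.9, -0.0, 73.7]
ft_force: [-0.2, -0.4, 5.7]
opening: 0.18
grip_force: 59.0
```

Emit:
send_rows --plan '[{"slide":[0,0,-2],"turn":[0,0,0],"fingers":0.8},{"slide":[0,0,-4],"turn":[0,0,0],"fingers":0.8},{"slide":[0,0,-4],"turn":[0,0,0],"fingers":0.8},{"slide":[-2.5,2.6,0],"turn":[0,0,0],"fingers":0.8},{"slide":[-3.4,3.5,0],"turn":[0,0,0],"fingers":0.8}]'

```text
time: 5.78
tcp_pos: [522.2, 219.3, 139.4]
tool_rot: [179.9, -0.1, 73.9]
ft_force: [1.6, -0.3, 0.1]
opening: 0.176
grip_force: 58.5
```

Emit:
send_rows --plan '[{"slide":[-3.4,3.5,0],"turn":[0,0,0],"fingers":0.8},{"slide":[-3.4,3.5,0],"turn":[0,0,0],"fingers":0.8},{"slide":[-3.4,3.5,0],"turn":[0,0,0],"fingers":0.8},{"slide":[-3.4,3.5,0],"turn":[0,0,0],"fingers":0.8},{"slide":[-3.4,3.5,0],"turn":[0,0,0],"fingers":0.8}]'

```text
time: 6.4
tcp_pos: [643.0, 4.6, 138.4]
tool_rot: [180.0, -0.0, 73.7]
ft_force: [0.5, 0.9, -0.2]
opening: 0.177
grip_force: 58.5
```

Emit:
send_rows --plan '[{"slide":[-2.4,2.4,0],"turn":[0,0,0],"fingers":0.8},{"slide":[0,0,0],"turn":[0,0,-0.115],"fingers":0.8},{"slide":[0,0,3.5],"turn":[0,0,0],"fingers":0.8},{"slide":[0,0,0],"turn":[0,0,0],"fingers":0.8},{"slide":[0,0,0],"turn":[0,0,0],"fingers":0.8}]'

```text
time: 7.02
tcp_pos: [659.1, -23.4, 103.6]
tool_rot: [180.0, -0.0, 80.3]
ft_force: [0.8, 0.7, 0.7]
opening: 0.178
grip_force: 58.5
```

```bash
cat > look.py <<'E'
import sys
from workcell import bot,vision
from h import *
st=bot.state();print(st["tcp_pos"].round(1),st["tool_rot"].round(1),st["ft_force"].round(1))
ims=[]
for n,(a,b,c,e) in(("top",(215,110,345,235)),("side",(215,110,345,270))):
    s=vision.snapshot(n);np.savez(f"l_{sys.argv[1]}_{n}.npz",**s)
    ims.append(cv2.resize(s["color"][b:e,a:c],(390,int((e-b)*3)),interpolation=cv2.INTER_CUBIC))
im=np.zeros((480,790,3),np.uint8)
for i,x in enumerate(ims): im[:x.shape[0],i*400:i*400+390]=x
cv2.imwrite(f"pics/{sys.argv[1]}.png",im[...,::-1])
E
python3 look.py a
```

```text
[659.1 -23.4 103.6] [180.   -0.   80.3] [0.8 0.7 0.7]
```

View pics/a.png

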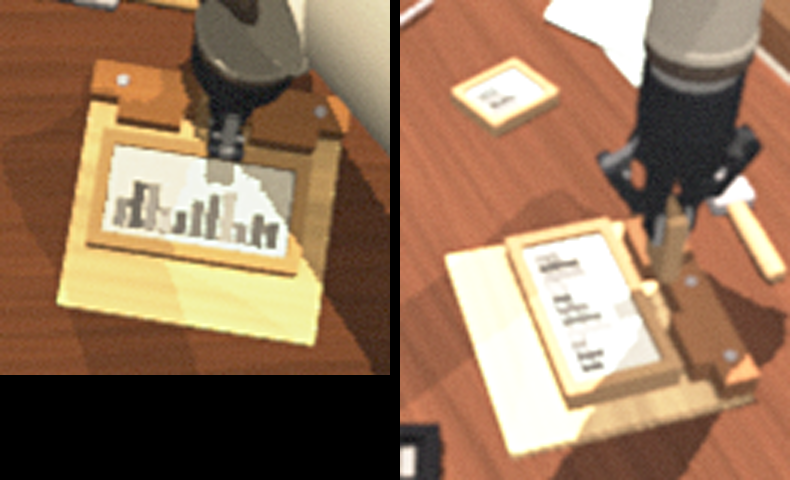

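The spacer hangs upright between the fingers at side-crop (672,245), above the bay. I'll check its position against the gap in the side-camera depth.

```bash
python3 - <<'E'
from h import *
s=dict(np.load("l_a_side.npz"));w=cloud(s)
r=np.radians(-9.7);ex=np.array([np.cos(r),np.sin(r)]);ey=np.array([-np.sin(r),np.cos(r)])
q=w[170:215,295:320].reshape(-1,3);q=q[~np.isnan(q[:,0])]
X=q[:,:2]@ex;Y=q[:,:2]@ey
print("target",np.array([659.1,-23.6])@ex,np.array([659.1,-23.6])@ey)
for lo in range(50,115,5):
    m=(q[:,2]>lo)&(q[:,2]<=lo+5)&(abs(X-653)<25)&(abs(Y-88)<40)
    if m.sum():print(lo,m.sum(),"X",X[m].min().round(1),X[m].max().round(1),"Y",Y[m].min().round(1),Y[m].max().round(1))
m=(q[:,2]>72)&(q[:,2]<82)&(abs(X-653)<25)&(abs(Y-88)<40)
print(np.c_[X,Y,q[:,2]][m].round(1)[::2])
# gap edges in the same frame, side s0 + top s0
import pickle
for n,d in pickle.load(open("s0.pkl","rb")).items():
    q=cloud(d).reshape(-1,3);q=q[(q[:,2]>33)&(q[:,2]<44)];X=q[:,:2]@ex;Y=q[:,:2]@ey
    m=(abs(Y-91)<20)&(X>630)&(X<710);x=X[m];print(n,np.percentile(x[x<653],99),np.percentile(x[x>653],1),x.max())
E
```

```text
target 653.6535058341975 87.78874820079625
65 4 X 650.2 658.7 Y 68.9 71.3
70 16 X 643.9 660.8 Y 68.3 106.8
75 16 X 643.8 660.1 Y 68.1 108.3
80 18 X 643.4 659.1 Y 67.9 107.7
85 14 X 644.0 658.0 Y 67.7 101.5
90 16 X 643.3 660.4 Y 67.5 94.0
95 14 X 644.2 659.5 Y 67.6 83.8
100 11 X 643.6 658.7 Y 67.8 79.9
105 11 X 638.0 658.0 Y 67.4 83.6
110 25 X 632.5 665.8 Y 66.3 91.9
[[645.1 108.3  79.6]
 [645.2 106.8  73.7]
 [643.8  97.7  79.6]
 [645.4 100.   73.1]
 [643.4  89.9  80.4]
 [645.3  92.6  73.3]
 [644.8  85.5  77.1]
 [644.4  78.6  80.8]
 [644.5  77.2  74.7]
 [653.7  68.4  81.5]
 [659.7  69.2  78.8]
 [644.7  71.5  77. ]
 [649.2  69.5  77.8]
 [654.7  69.4  76.3]
 [660.1  69.   75.2]
 [646.7  69.   75.4]
 [652.7  69.8  72.7]
 [657.5  68.3  72.9]]
top 643.5597225452894 665.8931890734547 701.0701160292739
side 641.6384469238942 664.756115179695 699.253859040381
```

Emit:
send_rows --plan '[{"slide":[0,0.08,1.2],"turn":[0,0,0],"fingers":0.8},{"slide":[0,0,1.2],"turn":[0,0,0],"fingers":0.8},{"slide":[0,0,1.2],"turn":[0,0,0],"fingers":0.8},{"slide":[0,0,1.0],"turn":[0,0,0],"fingers":0.8},{"slide":[0,0,0.5],"turn":[0,0,0],"fingers":0.8}]'

```text
time: 7.75
tcp_pos: [659.0, -23.8, 50.1]
tool_rot: [-179.9, 0.0, 80.3]
ft_force: [-0.1, 0.1, -0.3]
opening: 0.177
grip_force: 58.5
```

Emit:
send_rows --plan '[{"slide":[0,0,0.1],"turn":[0,0,0],"fingers":0.8},{"slide":[0,0,0.1],"turn":[0,0,0],"fingers":0.8},{"slide":[0,0,0.05],"turn":[0,0,0],"fingers":0.8},{"slide":[0,0,0],"turn":[0,0,0],"fingers":0.8},{"slide":[0,0,0],"turn":[0,0,0],"fingers":0.8}]'

```text
time: 8.38
tcp_pos: [659.7, -23.7, 50.1]
tool_rot: [180.0, 0.0, 80.3]
ft_force: [-3.0, -0.5, 6.2]
opening: 0.175
grip_force: 59.6
```

Emit:
send_rows --plan '[{"slide":[0,0,0],"turn":[0,0,0],"fingers":2.2},{"slide":[0,0,0],"turn":[0,0,0],"fingers":3},{"slide":[0,0,0],"turn":[0,0,0],"fingers":4},{"slide":[0,0,0],"turn":[0,0,0],"fingers":4.5},{"slide":[0,0,0],"turn":[0,0,0],"fingers":4.5}]'

```text
time: 9.0
tcp_pos: [659.5, -23.9, 48.7]
tool_rot: [-180.0, -0.0, 80.3]
ft_force: [-0.0, -0.3, 0.4]
opening: 0.531
grip_force: 0.0
```

Emit:
send_rows --plan '[{"slide":[0,0,-1],"turn":[0,0,0],"fingers":4.5},{"slide":[0,0,-2.5],"turn":[0,0,0],"fingers":4.5},{"slide":[0,0,-4],"turn":[0,0,0],"fingers":4.5},{"slide":[0,0,-5],"turn":[0,0,0],"fingers":4.5},{"slide":[0,0,0],"turn":[0,0,0],"fingers":4.5}]'

```text
time: 9.62
tcp_pos: [663.2, -22.7, 181.0]
tool_rot: [179.4, -0.1, 80.3]
ft_force: [-0.5, 0.2, 0.1]
opening: 0.53
grip_force: 0.0
```

Emit:
send_rows --plan '[{"slide":[0,-5,0],"turn":[0,0,0],"fingers":0},{"slide":[0,-5,0],"turn":[0,0,0],"fingers":0},{"slide":[0,-5,0],"turn":[0,0,0],"fingers":0},{"slide":[0,-2.5,0],"turn":[0,0,0],"fingers":0},{"slide":[0,0,0],"turn":[0,0,0],"fingers":0}]'

```text
time: 10.25
tcp_pos: [485.4, 5.4, 174.3]
tool_rot: [180.0, 0.1, 80.4]
ft_force: [0.3, -0.4, -0.0]
opening: -0.001
grip_force: 0.0
```

```bash
python3 look.py b; cat > meas.py <<'E'
import sys
from h import *
r=np.radians(-9.7);ex=np.array([np.cos(r),np.sin(r)]);ey=np.array([-np.sin(r),np.cos(r)])
for n in("top","side"):
    s=dict(np.load(f"l_{sys.argv[1]}_{n}.npz"));w=cloud(s)[100:275,215:345].reshape(-1,3);w=w[~np.isnan(w[:,0])]
    X=w[:,:2]@ex;Y=w[:,:2]@ey;z=w[:,2]
    m=(z>48)&(z<90)&(X>625)&(X<680)&(abs(Y-88)<45)
    if m.sum()>3:
        t=m&(z>77)&(z<87);print(n,"spacer n",m.sum(),"ztop",np.percentile(z[m],98).round(1),"topX",X[t].min().round(1),X[t].max().round(1),"Y",Y[t].min().round(1),Y[t].max().round(1), rect(np.c_[X,Y][t]))
    f=(z>31)&(z<44)
    for nm,sel in(("near",lambda x:x.min()),("far",lambda x:x[x<x.min()+104].max()),("fence",lambda x:x.max())):
        P=[]
        for y0 in range(10,180,8):
            g=f&(abs(Y-y0)<4)
            if g.sum()>5:
                P.append((y0,sel(X[g])))
        P=np.array(P);k=np.polyfit(P[:,0],P[:,1],1);k=np.polyfit(*P[abs(P[:,1]-np.polyval(k,P[:,0]))<3].T,1);print(n,nm,"X at mid",np.polyval(k,90).round(1),"slope deg",np.degrees(k[0]).round(2))
    g=f&(X<630);print(n,"frame Y",np.percentile(Y[g],[.5,99.5]).round(1))
E
python3 meas.py b
```

```text
[485.4   5.4 174.3] [1.80e+02 1.00e-01 8.04e+01] [ 0.3 -0.4 -0. ]
top spacer n 143 ztop 84.7 topX 645.4 662.4 Y 70.1 109.5 (array([653.9,  89.9]), array([39.4, 16.9]), 89.1)
top near X at mid 422.2 slope deg 95.98
top far X at mid 690.7 slope deg -35.35
top fence X at mid 700.3 slope deg -0.05
top frame Y [132.1 184.2]
side spacer n 196 ztop 85.7 topX 644.1 661.2 Y 65.8 108.3 (array([652.5,  87. ]), array([42.6, 17.1]), 89.6)
side near X at mid 541.8 slope deg -0.47
side far X at mid 642.0 slope deg -0.67
side fence X at mid 698.3 slope deg -0.22
side frame Y [  1.5 182.5]meas.py:17: RankWarning: Polyfit may be poorly conditioned
  P=np.array(P);k=np.polyfit(P[:,0],P[:,1],1);k=np.polyfit(*P[abs(P[:,1]-np.polyval(k,P[:,0]))<3].T,1);print(n,nm,"X at mid",np.polyval(k,90).round(1),"slope deg",np.degrees(k[0]).round(2))
```

View pics/b.png

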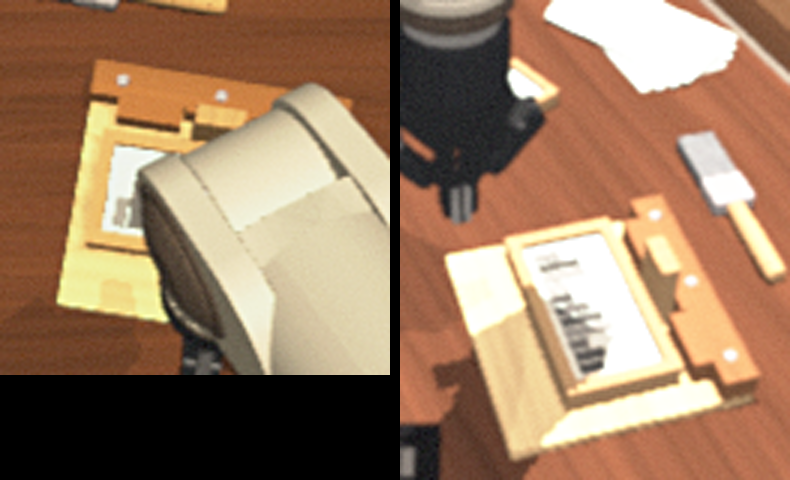

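The spacer was released and stands upright in the middle bay at side-crop (660,270); the frame hasn't moved. Next I'll lower the closed fingers in front of the frame's near face.

Emit:
send_rows --plan '[{"slide":[0.3,2.8,3],"turn":[0,0,0],"fingers":0},{"slide":[0,0,5],"turn":[0,0,0],"fingers":0},{"slide":[0,0,4.4],"turn":[0,0,0],"fingers":0},{"slide":[0,0,2],"turn":[0,0,0],"fingers":0},{"slide":[0,0,0],"turn":[0,0,0],"fingers":0}]'

```text
time: 10.98
tcp_pos: [515.1, 4.1, 28.9]
tool_rot: [-179.9, -0.0, 80.3]
ft_force: [-0.4, 0.9, 0.4]
opening: -0.001
grip_force: 0.0
```

Emit:
send_rows --plan '[{"slide":[0,0,0.9],"turn":[0,0,0],"fingers":0},{"slide":[0,0,0],"turn":[0,0,0],"fingers":0},{"slide":[0,0,0],"turn":[0,0,0],"fingers":0},{"slide":[0,0,0],"turn":[0,0,0],"fingers":0},{"slide":[0,0,0],"turn":[0,0,0],"fingers":0}]'

```text
time: 11.6
tcp_pos: [515.4, 3.7, 21.2]
tool_rot: [180.0, 0.0, 80.3]
ft_force: [1.0, 0.3, 0.0]
opening: 0.001
grip_force: 0.0
```

Emit:
send_rows --plan '[{"slide":[0,0.3,0],"turn":[0,0,0],"fingers":0},{"slide":[0,0.3,0],"turn":[0,0,0],"fingers":0},{"slide":[0,0.3,0],"turn":[0,0,0],"fingers":0},{"slide":[0,0.3,0],"turn":[0,0,0],"fingers":0},{"slide":[0,0.2,0],"turn":[0,0,0],"fingers":0}]'

```text
time: 12.22
tcp_pos: [529.2, 1.4, 20.8]
tool_rot: [180.0, -0.0, 80.3]
ft_force: [0.2, -0.8, 0.5]
opening: -0.002
grip_force: 0.0
```

Emit:
send_rows --plan '[{"slide":[0,0.15,0],"turn":[0,0,0],"fingers":0},{"slide":[0,0.15,0],"turn":[0,0,0],"fingers":0},{"slide":[0,0.15,0],"turn":[0,0,0],"fingers":0},{"slide":[0,0.15,0],"turn":[0,0,0],"fingers":0},{"slide":[0,0.15,0],"turn":[0,0,0],"fingers":0}]'

```text
time: 12.85
tcp_pos: [536.4, 0.2, 20.8]
tool_rot: [180.0, 0.0, 80.3]
ft_force: [0.9, 0.2, -0.5]
opening: 0.001
grip_force: 0.0
```

Emit:
send_rows --plan '[{"slide":[0,0.1,0],"turn":[0,0,0],"fingers":0},{"slide":[0,0.1,0],"turn":[0,0,0],"fingers":0},{"slide":[0,0.1,0],"turn":[0,0,0],"fingers":0},{"slide":[0,0.1,0],"turn":[0,0,0],"fingers":0},{"slide":[0,0.1,0],"turn":[0,0,0],"fingers":0}]'

```text
time: 13.48
tcp_pos: [541.3, -0.7, 20.7]
tool_rot: [-180.0, -0.0, 80.3]
ft_force: [-0.7, -0.2, -0.1]
opening: -0.0
grip_force: 0.7
```

```bash
python3 look.py c; python3 meas.py c 2>/dev/null
```

```text
[541.3  -0.7  20.7] [-180.    -0.    80.3] [-0.7 -0.2 -0.1]
top spacer n 10 ztop 82.9 topX 654.3 662.8 Y 102.6 109.9 (array([658.7, 107.4]), array([5.8, 9.5]), 61.4)
top near X at mid 418.1 slope deg 92.13
top far X at mid 657.0 slope deg -7.54
top fence X at mid 700.0 slope deg 0.16
top frame Y [127.8 184.2]
side spacer n 194 ztop 85.1 topX 645.1 662.5 Y 67.3 108.8 (array([653.8,  88. ]), array([41.5, 17.4]), 89.7)
side near X at mid 547.1 slope deg 1.84
side far X at mid 660.6 slope deg 24.95
side fence X at mid 698.0 slope deg -0.31
side frame Y [  1.6 179.9]
```

View pics/c.png

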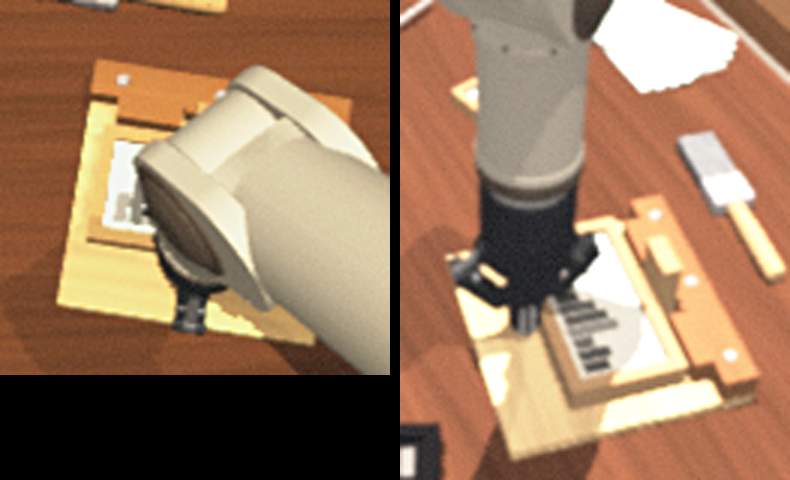

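The closed fingers are at side-crop (525,320), right at the frame's near face; the spacer is still upright at (660,270).

Emit:
send_rows --plan '[{"slide":[0,0.1,0],"turn":[0,0,0],"fingers":0},{"slide":[0,0.1,0],"turn":[0,0,0],"fingers":0},{"slide":[0,0.1,0],"turn":[0,0,0],"fingers":0},{"slide":[0,0.1,0],"turn":[0,0,0],"fingers":0},{"slide":[0,0,0],"turn":[0,0,0],"fingers":0}]'

```text
time: 14.2
tcp_pos: [544.5, -1.2, 20.7]
tool_rot: [-179.9, 0.0, 80.3]
ft_force: [-3.9, 0.2, 2.4]
opening: 0.001
grip_force: 2.3
```

```bash
cat > m2.py <<'E'
# side view only: visible parts of the frame (right half), spacer, fence
import sys
from workcell import vision
from h import *
r=np.radians(-9.7);ex=np.array([np.cos(r),np.sin(r)]);ey=np.array([-np.sin(r),np.cos(r)])
s=vision.snapshot("side")
w=cloud(s)[100:275,215:345].reshape(-1,3);w=w[~np.isnan(w[:,0])];X=w[:,:2]@ex;Y=w[:,:2]@ey;z=w[:,2]
f=(z>31)&(z<44)
for nm,y0,y1,lo,hi,mx in(("near",8,75,530,560,0),("far",8,58,630,651.5,1),("farL",125,175,630,650,1),("fence",-10,185,685,710,1)):
    P=[]
    for y in range(y0,y1,4):
        g=f&(abs(Y-y)<2)&(X>lo)&(X<hi)
        if g.sum()>2:P.append((y,X[g].max() if mx else X[g].min()))
    P=np.array(P)
    if len(P)>3:k=np.polyfit(P[:,0],P[:,1],1);print(nm,len(P),"X@90",np.polyval(k,90).round(1),"median",np.median(P[:,1]).round(1),"slope",np.degrees(k[0]).round(2))
t=(z>70)&(z<90)&(X>625)&(X<680)&(abs(Y-88)<45);print("spacer top",rect(np.c_[X,Y][t&(z>77)]),"n",t.sum())
for lo in(46,54,62,70):
    g=(z>lo)&(z<lo+8)&(X>635)&(X<675)&(Y>72)&(Y<105);print("spacer near face z",lo,np.median(X[g]).round(1))
E
python3 m2.py
```

```text
near 17 X@90 549.0 median 549.3 slope -0.46
far 13 X@90 651.1 median 649.3 slope 1.86
farL 13 X@90 645.9 median 646.9 slope 1.02
fence 48 X@90 697.6 median 697.9 slope 0.02
spacer top (array([656.5,  87.8]), array([41. , 16.8]), 89.6) n 120
spacer near face z 46 648.8
spacer near face z 54 648.9
spacer near face z 62 649.0
spacer near face z 70 648.9
```

Emit:
send_rows --plan '[{"slide":[0,0.1,0],"turn":[0,0,0],"fingers":0},{"slide":[0,0,0],"turn":[0,0,0],"fingers":0},{"slide":[0,0.1,0],"turn":[0,0,0],"fingers":0},{"slide":[0,0,0],"turn":[0,0,0],"fingers":0},{"slide":[0,0,0],"turn":[0,0,0],"fingers":0}]'

```text
time: 14.88
tcp_pos: [544.6, -1.3, 20.6]
tool_rot: [-179.8, 0.1, 80.4]
ft_force: [-10.1, 0.1, 8.1]
opening: 0.002
grip_force: 5.1
```

```bash
python3 m2.py
```

```text
near 17 X@90 548.6 median 549.3 slope -0.99
far 13 X@90 647.5 median 648.5 slope -1.31
farL 12 X@90 646.6 median 647.3 slope 0.35
fence 48 X@90 697.8 median 697.8 slope -0.04
spacer top (array([656.8,  87.7]), array([16.2, 41.6]), 0.5) n 119
spacer near face z 46 649.0
spacer near face z 54 649.1
spacer near face z 62 648.8
spacer near face z 70 649.1
```

Emit:
send_rows --plan '[{"slide":[0,0.1,0],"turn":[0,0,0],"fingers":0},{"slide":[0,0,0],"turn":[0,0,0],"fingers":0},{"slide":[0,0.05,0],"turn":[0,0,0],"fingers":0},{"slide":[0,0,0],"turn":[0,0,0],"fingers":0},{"slide":[0,0,0],"turn":[0,0,0],"fingers":0}]'

```text
time: 15.55
tcp_pos: [544.6, -1.3, 20.5]
tool_rot: [-179.6, 0.1, 80.4]
ft_force: [-14.1, 1.8, 10.6]
opening: -0.003
grip_force: 7.0
```

```bash
cat > sq.py <<'E'
from workcell import bot,vision
from h import *
import pickle
r=np.radians(-9.7);ex=np.array([np.cos(r),np.sin(r)]);ey=np.array([-np.sin(r),np.cos(r)])
def rectify(s,z=37.5,k=4):  # colour image on plane z, k px/mm: rows X 520..720, cols Y -20..210
    Xg,Yg=np.meshgrid(np.arange(520,720,1/k),np.arange(-30,210,1/k),indexing="ij")
    P=np.stack([Xg*ex[0]+Yg*ey[0],Xg*ex[1]+Yg*ey[1],np.full_like(Xg,z)],-1).reshape(-1,3)
    uv=proj(s,P).astype(np.float32).reshape(*Xg.shape,2)
    return cv2.remap(s["color"],uv[...,0],uv[...,1],cv2.INTER_CUBIC)
def edge(g,x0,x1,ys,k=4):
    out=[]
    G=cv2.GaussianBlur(g,(0,0),4)
    for y in ys:
        c=G[int((x0-520)*k):int((x1-520)*k),int((y+30)*k)-4:int((y+30)*k)+4].mean(1);d=abs(np.diff(c));out.append((y,x0+(d.argmax()+.5)/k))
    P=np.array(out)
    for _ in range(3):
        f=np.polyfit(*P.T,1);e=abs(P[:,1]-np.polyval(f,P[:,0]));P=P[e<max(.7,1.5*np.median(e))]
    return len(P),np.polyval(f,35).round(2),np.degrees(np.arctan(f[0])).round(2),e.mean().round(2)
def run(s,d):
    g=rectify(s);cv2.imwrite("rect.png",g[...,::-1]);g=g.mean(2)
    print("near",edge(g,535+d,550+d,range(10,66,2)),"far",edge(g,634+d,646+d,[*range(10,60,2)]),"matInner R",edge(g,623+d,634+d,range(28,80,2)),"fence back",edge(g,690,706,range(-10,190,4)))
run(pickle.load(open("s0.pkl","rb"))["side"],0)
run(vision.snapshot("side"),7)
print(bot.state()["ft_force"])
E
python3 sq.py
```

```text
near (28, np.float64(538.06), np.float64(-0.44), np.float64(0.1)) far (12, np.float64(641.82), np.float64(-13.85), np.float64(1.52)) matInner R (26, np.float64(629.62), np.float64(-0.53), np.float64(0.14)) fence back (38, np.float64(701.25), np.float64(0.28), np.float64(0.27))
near (28, np.float64(543.04), np.float64(-0.01), np.float64(0.26)) far (25, np.float64(650.49), np.float64(0.03), np.float64(0.17)) matInner R (15, np.float64(637.08), np.float64(-2.51), np.float64(0.25)) fence back (31, np.float64(701.37), np.float64(0.01), np.float64(0.18))
[-13.89247814   1.18687922  11.57244125]
```

```bash
python3 look.py d; python3 m2.py | tail -5
```

```text
[544.6  -1.3  20.5] [-1.796e+02  1.000e-01  8.040e+01] [-13.9   1.2  11.6]
spacer top (array([656.3,  86.8]), array([16.6, 42. ]), 1.1) n 119
spacer near face z 46 648.9
spacer near face z 54 648.9
spacer near face z 62 649.3
spacer near face z 70 649.1
```

View pics/d.png

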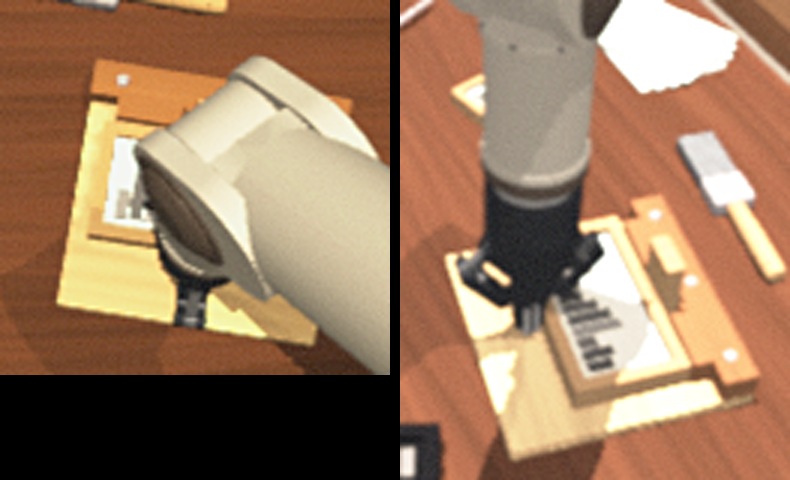

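The spacer stands upright at side-crop (667,270), tight between frame and fence. The frame is square to the fence to within the measurement (slopes about 0°), and the fingers press its near face steadily with about 14 N at (525,320).

```bash
python3 -c "
from workcell import bot
print(bot.sign_off())"
```

```text
the job is handed in; nothing more can be done
None
```

Job handed in: the spacer stands upright in the middle bay, tight against the fence, and the frame is square and flush against it, held pressed at about 14 N; I moved nothing else.

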